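# Charge the casting ring with glass chunks

### The job

Pull the scoop up out of its spring clip, scoop the four blue glass chunks out of the steel tray with it and tip them gently, from just above the rim, into the casting ring on the round kiln shelf, so that all four end up inside the ring. The fingers must not touch the glass, and the ring and the other things on the bench stay where they are. Finally lay the scoop down flat in the tray and let go of it.

Things in the scene. Friction and masses are not known exactly. Their poses are not given: they have to be found in the camera images.
- scoop: aluminium hand scoop. Origin under the middle of its pan; x out of the open nose, z up when level. Pan 80 long (x -40 to +40), 72 wide, 67 inside; floor 2 thick, lip 0.8 at x=+40; walls 28 high, side walls slope to the lip over the front 35. Handle axis level along x at z=50: round brass neck, 14 thick, x -55 to -80; dark wood grip 16 wide (y), 20 high, x -80 to -140. 0.16 kg (all mm)
- scoop_grip (a point): where to grip the scoop: on the handle axis, x = -102, z = 50 mm in the scoop's frame; axes as the scoop's
- scoop_lip (a point): middle of the scoop's lip, on the underside (x = +40, z = 0 mm in the scoop's frame); axes as the scoop's
- stand: light wooden stand fixed to the bench, base 194x84x8. Origin on the bench below the scoop's grip point; x towards the scoop's nose. At x=+36 two sprung steel arms (12 wide, top z=72) close over the scoop's neck (handle axis z=58); pulled straight up with 5 to 10 N the neck snaps out. At x=-33 the grip's tail lies in an open notch 20 wide (sides to z=61). 60 of handle free between (all mm)
- tray: open steel trough fixed to the bench, inside 80 wide (y), walls 3 thick. Origin on the bench, x along it towards the end where the chunks lie. Floor top at z=3, flat from x=-103 to +89; from there the end wall leans outwards at 60 degrees to its rim at x=+113, z=44. Other walls 24 high, rising to 44 from x=+72. Chunks start between x=0 and +70. The pan fits with 4 to spare each side (all mm)
- chunk_1: cobalt-blue glass chunk with facets, about 21 x 18 x 16 mm, 12 g; origin at its middle. It slides easily on metal
- chunk_2: as chunk_1
- chunk_3: as chunk_1
- chunk_4: as chunk_1
- casting_ring: dark steel ring, open above and below, inside diameter 102, outside 112, 36 high, 0.6 kg, standing loose on a round cream kiln shelf (140 across, 14 thick, fixed). Origin: centre of the ring's lower edge, 14 over the bench, so the rim is 50 over the bench; z up (all mm)
- flux_bottle: bystander: white squeeze bottle with a red spout, 38 mm across, 94 mm high, loose; origin under its middle
- solder_spool: bystander: spool of silvery wire, 42 mm across, 45 mm high, loose; origin on its underside
- grinding_block: bystander: dark grey block 58 x 90 x 26 mm, loose; origin under its middle

How it is judged (in metres and radians):
On the way, in this order (a step that is already met when the one before it is completed fails the run):
1. the scoop is pulled clear of its clip, at least 40 mm up (z of scoop in the frame of stand above 0.048 m), for 0.1 s.
2. glass is carried in the pan of the scoop, out of the tray (chunk more than 60 mm over the bench) (((x of chunk_1 in the frame of scoop between -0.04 and 0.042 m and y of chunk_1 in the frame of scoop between -0.036 and 0.036 m and z of chunk_1 in the frame of scoop between 0 and 0.035 m and height (world z) of chunk_1 above 0.06 m and contact force between the fingers and chunk_1 below 0.02 N) or (x of chunk_2 in the frame of scoop between -0.04 and 0.042 m and y of chunk_2 in the frame of scoop between -0.036 and 0.036 m and z of chunk_2 in the frame of scoop between 0 and 0.035 m and height (world z) of chunk_2 above 0.06 m and contact force between the fingers and chunk_2 below 0.02 N) or (x of chunk_3 in the frame of scoop between -0.04 and 0.042 m and y of chunk_3 in the frame of scoop between -0.036 and 0.036 m and z of chunk_3 in the frame of scoop between 0 and 0.035 m and height (world z) of chunk_3 above 0.06 m and contact force between the fingers and chunk_3 below 0.02 N) or (x of chunk_4 in the frame of scoop between -0.04 and 0.042 m and y of chunk_4 in the frame of scoop between -0.036 and 0.036 m and z of chunk_4 in the frame of scoop between 0 and 0.035 m and height (world z) of chunk_4 above 0.06 m and contact force between the fingers and chunk_4 below 0.02 N))), for 0.2 s.
At the end, for the whole second after the job is handed in: All four chunks lie at rest inside the casting ring (centre within 51 mm of its axis and below its rim); the ring is within 15 mm of where it stood; the scoop lies still in the tray, pan down on the tray's floor (within 12 mm of it, tilted less than 0.2 rad), released (horizontal distance between each of chunk_1, chunk_2, chunk_3, chunk_4 and casting_ring below 0.051 m and z of each of chunk_1, chunk_2, chunk_3, chunk_4 in the frame of casting_ring below 0.036 m and linear speed of each of chunk_1, chunk_2, chunk_3, chunk_4, scoop below 0.02 m/s and distance of casting_ring from where it was at the start of the episode below 0.015 m and x of scoop in the frame of tray between -0.11 and 0.11 m and y of scoop in the frame of tray between -0.045 and 0.045 m and z of scoop in the frame of tray between -0.005 and 0.015 m and angle between scoop's own z axis and vertical below 0.2 rad); the robot touches nothing.
It fails at once if the fingers touch a glass chunk (contact force between the fingers and chunk_1 above 0.3 N or contact force between the fingers and chunk_2 above 0.3 N or contact force between the fingers and chunk_3 above 0.3 N or contact force between the fingers and chunk_4 above 0.3 N).
It fails at once if a chunk is dropped from a height (faster than 1.8 m/s, about 160 mm of free fall) (linear speed of any of chunk_1, chunk_2, chunk_3, chunk_4 above 1.8 m/s).
It fails at once if the casting ring is pushed more than 15 mm (distance of casting_ring from where it was at the start of the episode above 0.015 m).
It fails at once if the flux bottle, solder spool or grinding block is moved more than 30 mm (distance of any of flux_bottle, solder_spool, grinding_block from where it was at the start of the episode above 0.03 m).
It also fails if it takes over 61 s, if anything falls off the work surface, if the arm or the gripper's body presses on something with over 40 N, if the wrist force passes 120 N, or if a joint passes its speed limit or range.

### The arm

A 6-joint arm with a two-finger parallel gripper is mounted at the origin on the work surface; the furniture and walls round the work are solid. World frame = base frame: x ahead of the robot, y to its left, z up, the work surface at z = 0. Lengths are in mm, angles in rad, forces in N, time in s.
With the tool pointing down it reaches from about 350 to 875 mm from the base axis. Payload 4.2 kg.
Tool frame: the origin (TCP) lies midway between the tips of the shut fingers; the grasp point (between the pads) lies 19 mm behind it (arm.grasp_offset is the distance from the TCP to the grasp point, in mm); z points along the fingers, y is the direction in which the jaws open and shut (so a half turn about z gives the same grasp; the last joint's range is limited). The gripper opens to 85 mm and grips with 20 to 120 N. Pads are 22 mm wide; open, the fingers measure 114 mm over their backs; the gripper's body (76 mm by 85 mm) begins 54 mm behind the grasp point. The pads swing forward as they close: fully open they stand 13 mm farther back than shut.
Start: joints at [-1.012, 0.385, 0.008, 0, -1.194, -0.259], TCP at [184.596, -597.096, 231.312] pointing down, gripper open.
Joint ranges: [-3.14, 3.14], [-1.21, 2.06], [-1.07, 1.41], [-3.16, 2.05], [-2.99, -0.16], [-3.1, 3.1]. Speed limits (rad/s): [2.79, 2.79, 3.14, 3.14, 3.14, 3.14].

### API

Orientations are given as a unit quaternion [x, y, z, w].
In Python, from bench import arm gives the robot as it stands.
- The arm moves only by the tool move_arm, never from a script. Its argument "moves" is a list of rows, each an object with "gripper": the gripper's target within -1 to 1 (fully open at 1, half-way at 0, shut at -1); "xyz": the shift along the tool's x, y, z in cm, a list of three; "angular": the turn, a rotation vector about the tool's x, y, z in rad, a list of three. In form: [{"gripper": gripper, "xyz": [dx, dy, dz], "angular": [wx, wy, wz]}, ...]. A call has 1 to 10 rows; each row is the pose to reach, as a shift and turn from the pose commanded when the call began, along the tool's axes at that moment; what a row does not reach only later rows make up. A row lasts 1/8 s, in which the tool goes at most 62.5 mm and 10.7 degrees, less where a joint would pass 70% of its speed; a pose out of reach is approached as far as the arm can. A call with a gripper value outside its range is refused whole. The fingers move at their own pace and stop on an object; the grip force is fixed at half the most. Time passes only in rows, so rows that repeat a pose let the fingers close. It gives the time, the measured TCP pose, the force and the opening at its end, in the units of the state.
- arm.read_state(): the state, without advancing time (a new reading comes with each control period).
- arm.get_image(name): name is "scene" or "top" or "wrist"; returns (picture, depth): 480x640x3 uint8, blue, green, red; 480x640 float32, mm along the optical axis (not along the pixel's ray), 0 where there is no reading.
- arm.get_calibration(name): a dict with "camera_matrix" (3x3 intrinsics, pixels), "R" (3x3) and "t" (3): a world point X has camera coordinates R X + t. Camera axes: x right, y down, z forward; pixel columns grow to the right and rows downward; lengths in mm; the calibration is good to about 2 mm. The wrist camera is an equidistant fisheye: a pixel r from the principal point sees the ray r / f radians off the axis. A picture is of the moment at which its call begins: read the wrist's pose just before it. get_calibration takes no time and is no camera call; for the wrist camera it gives the pose at the moment of the call.
- arm.job_done(): hands the job in, once; it reports no verdict.
The state is a dict: "clock": time; "joints": joint angles; "joint_vel": joint speeds; "joint_efforts": joint torques, N m; "position": TCP position; "ee_rot": TCP orientation; "contact_force": force on the tool from outside, world axes, zero at the start; "wrist_torque": the same for the moment, N m; "gripper_width": finger opening in mm.
Only numpy, scipy, OpenCV 4.12 (cv2) and the standard library are available. Lean on these libraries where they do the work, as an engineer would, in place of code of your own. Each camera call takes 0.05 s, during which the arm holds its last target. There are 200 camera calls.

## Working session

There is one attempt and no reset: what is moved stays moved. The work goes in short steps, Python scripts to look and compute and a tool call to move; the robot and the scene stay as the last step left them, time stands still between calls to the robot, and variables do not carry over. Pictures are saved under pics/ and viewed, about 8 in all and at most 12, crops included, and the job is handed in when it is done.

Besides the shell and the picture viewer there is one more tool, called after ">>>" as name([rows], argument=value, ...), one row to a line, values as JSON. move_arm: Moves the arm, as the interface text tells. Its arguments: {"type":"object","properties":{"moves":{"type":"array","items":{"type":"object","properties":{"gripper":{"type":"number"},"xyz":{"type":"array","items":{"type":"number"}},"angular":{"type":"array","items":{"type":"number"}}}}}},"required":["moves"]}

```bash
ls; mkdir -p pics
python3 - <<'E'
from bench import arm
import cv2, numpy as np
s=arm.read_state(); print({k:np.round(v,3).tolist() for k,v in s.items()}, arm.grasp_offset)
for n in ["scene","top"]:
    p,d=arm.get_image(n); cv2.imwrite(f"pics/{n}0.png",p); np.savez(f"pics/{n}0.npz",p=p,d=d,**arm.get_calibration(n))
    c=arm.get_calibration(n); print(n,c)
E
```

```text
pics
{'clock': 0.0, 'joints': [-1.012, 0.386, 0.007, -0.001, -1.194, -0.259], 'joint_vel': [0.001, -0.0, -0.0, 0.001, 0.003, -0.001], 'joint_efforts': [-0.0, -39.229, 18.84, 4.186, -0.005, 0.0], 'position': [184.436, -596.542, 230.2], 'ee_rot': [-0.149, 0.989, 0.001, -0.0], 'contact_force': [-0.669, 0.293, 0.312], 'wrist_torque': [-0.008, -0.023, 0.016], 'gripper_width': 85.5} 18.700000000000003
scene {'camera_matrix': array([[613.34947466,   0.        , 324.12572972],
       [  0.        , 613.34947466, 237.00834926],
       [  0.        ,   0.        ,   1.        ]]), 'R': array([[-0.57719614, -0.81658061,  0.00638223],
       [-0.34733882,  0.23842648, -0.90692257],
       [ 0.73905369, -0.525689  , -0.42124899]]), 't': array([287.56839259, 244.07768821, 699.5003553 ])}
top {'camera_matrix': array([[530.62681721,   0.        , 330.80118332],
       [  0.        , 530.62681721, 232.88836233],
       [  0.        ,   0.        ,   1.        ]]), 'R': array([[-0.02303079, -0.99971766, -0.00584628],
       [-0.98621717,  0.02367739, -0.16375307],
       [ 0.16384526,  0.00199434, -0.98648404]]), 't': array([ -17.75606733,  563.62574042, 1034.05092815])}
```

View pics/top0.png

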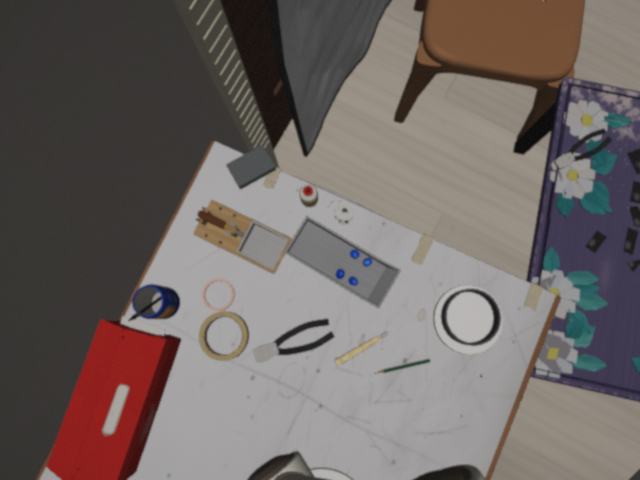

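View pics/scene0.png

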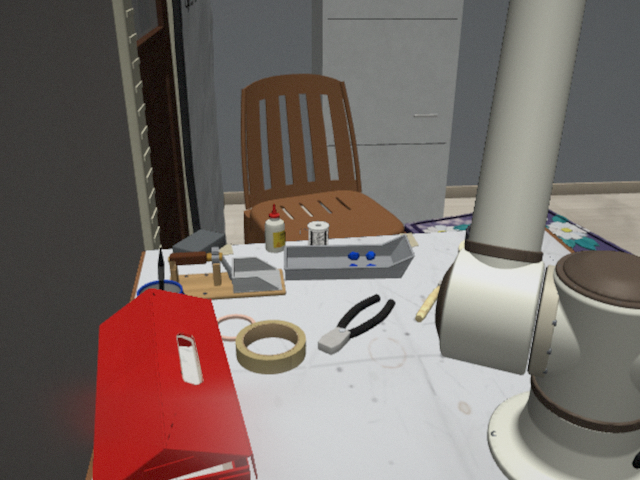

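Top view: the scoop is in its stand at about (240,235), grip dark at (212,217) and pan at (263,243). The tray runs (300,232)–(385,285) with the chunks near (350,265), and the ring is at (470,318). The bystanders are the bottle (308,194), spool (343,212) and block (250,165).

```bash
cat > h.py <<'E'
import numpy as np, cv2
from bench import arm
def load(n):
    return np.load(f"pics/{n}.npz")
def cast(c,uv,z):
    K,R,t=c["camera_matrix"],c["R"],c["t"]
    uv=np.atleast_2d(uv).astype(float)
    r=np.c_[(uv-[K[0,2],K[1,2]])/K[0,0],np.ones(len(uv))]@R
    o=-R.T@t
    return o+r*((z-o[2])/r[:,2])[:,None]
def cloud(c):
    K,R,t=c["camera_matrix"],c["R"],c["t"]; d=c["d"].astype(float)
    v,u=np.mgrid[:480,:640]
    P=np.stack([(u-K[0,2])/K[0,0]*d,(v-K[1,2])/K[0,0]*d,d],-1)
    return (P-t)@R
def proj(c,X):
    p=(np.atleast_2d(X)@c["R"].T+c["t"])@c["camera_matrix"].T
    return p[:,:2]/p[:,2:]
E
python3 - <<'E'
from h import *
c=load("top0"); p=c["p"]; W=cloud(c)
hsv=cv2.cvtColor(p,cv2.COLOR_BGR2HSV)
m=cv2.inRange(hsv,(108,150,80),(130,255,255)); m[:,:300]=0
n,l,s,ce=cv2.connectedComponentsWithStats(m)
for i in range(1,n):
    if s[i,4]>10: print("chunk",s[i,4],ce[i].round(1),cast(c,ce[i],12).round(1))
# bench plane z check & tray walls & ring height maps
print("bench z",np.nanmedian(W[300:330,350:400,2]))
Z=W[...,2]; 
for nm,(u0,u1,v0,v1),(lo,hi) in [("tray",(285,403,215,308),(17,60)),("ring",(430,505,282,355),(42,60)),("stand",(190,296,195,275),(4,70)),("shelf",(430,505,282,355),(8,22))]:
    mm=np.zeros(Z.shape,bool); mm[v0:v1,u0:u1]=((Z>lo)&(Z<hi))[v0:v1,u0:u1]
    pts=W[mm]; r=cv2.minAreaRect(pts[:,:2].astype(np.float32)); print(nm,len(pts),r,cv2.boxPoints(r).round(1).tolist(),pts.mean(0).round(1))
cr=p[180:290,185:405]; cr=cv2.resize(cr,None,fx=3.6,fy=3.6,interpolation=cv2.INTER_CUBIC)
cv2.imwrite("pics/c1.png",cr)
E
```

```text
chunk 47 [354.4 253.6] [[523.9 -79.3  12. ]]
chunk 42 [367.  261.6] [[ 506.4 -104.9   12. ]]
chunk 48 [339.8 273.5] [[482.9 -47.6  12. ]]
chunk 43 [352.8 280.8] [[467.1 -74.1  12. ]]
bench z 2.0879433072529405
tray 1374 ((526.8261108398438, -62.73388671875), (224.8238983154297, 135.07510375976562), 57.645145416259766) [[409.6000061035156, -121.5999984741211], [523.7000122070312, -193.8000030517578], [644.0, -3.9000000953674316], [529.9000244140625, 68.4000015258789]] [501.6 -73.8  29.7]
ring 527 ((389.97833251953125, -305.41290283203125), (112.13186645507812, 109.49561309814453), 88.60929107666016) [[333.8999938964844, -360.1000061035156], [443.29998779296875, -362.79998779296875], [446.1000061035156, -250.6999969482422], [336.6000061035156, -248.0]] [ 388.7 -306.3   49.6]
stand 4583 ((572.1347045898438, 156.865966796875), (228.54331970214844, 169.87669372558594), 88.66275024414062) [[484.6000061035156, 44.599998474121094], [654.4000244140625, 40.599998474121094], [659.7000122070312, 269.1000061035156], [489.8999938964844, 273.1000061035156]] [567.9 154.   15.3]
shelf 2927 ((386.136962890625, -309.05914306640625), (145.4146728515625, 142.28736877441406), 84.04141235351562) [[307.79998779296875, -374.0], [449.29998779296875, -388.79998779296875], [464.3999938964844, -244.10000610351562], [322.8999938964844, -229.39999389648438]] [ 382.7 -302.6   14.9]
```

View pics/c1.png

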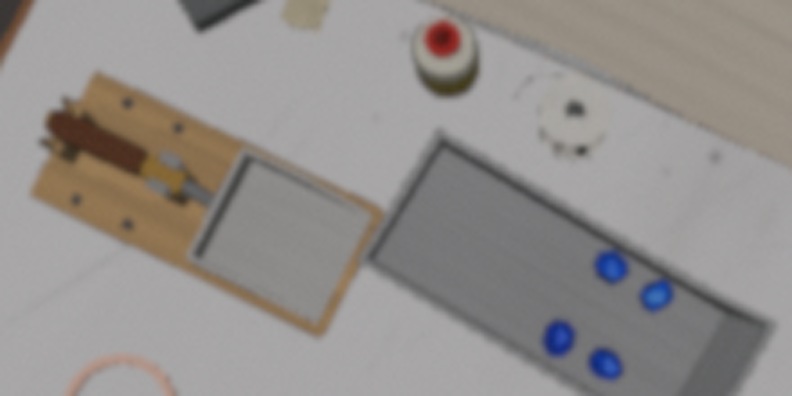

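Run:
```python
from h import *
c=load("top0"); p=c["p"]; hsv=cv2.cvtColor(p,cv2.COLOR_BGR2HSV)
up=cv2.resize(p[180:320,185:415],None,fx=4,fy=4,interpolation=cv2.INTER_CUBIC)
h=cv2.cvtColor(up,cv2.COLOR_BGR2HSV)
px=lambda q:(np.asarray(q,float).reshape(-1,2)+.5)/4-.5+[185,180]
g=((h[...,2]<142)&(h[...,1]<60)|(h[...,0]>100)&(h[...,1]>120)).astype(np.uint8)
g[:,:390]=0; g[:,:][:120,:460]=0
g=cv2.morphologyEx(g,cv2.MORPH_OPEN,np.ones((9,9)))
cs=max(cv2.findContours(g,0,2)[0],key=cv2.contourArea)
a=cv2.approxPolyDP(cs,10,True); print("tray poly",px(a).round(1).tolist())
cv2.drawContours(up,[a],-1,(0,255,0),1)
w=cv2.inRange(h,(8,70,110),(25,255,255)); w[:,450:]=0
w=cv2.morphologyEx(w,cv2.MORPH_CLOSE,np.ones((5,5)))
pts=np.vstack([k for k in cv2.findContours(w,0,2)[0] if cv2.contourArea(k)>300])
r=cv2.boxPoints(cv2.minAreaRect(pts)); a2=cv2.approxPolyDP(cv2.convexHull(pts),14,True)
cv2.drawContours(up,[a2],-1,(0,255,255),1)
print("stand",px(a2).round(1).tolist(),cast(c,px(a2),8).round(1).tolist())
b=((h[...,2]<110)&(h[...,1]>90)&((h[...,0]<13)|(h[...,0]>170))).astype(np.uint8); b[:,220:]=0
b=cv2.morphologyEx(b,cv2.MORPH_OPEN,np.ones((5,5)))
bc=max(cv2.findContours(b,0,2)[0],key=cv2.contourArea); cv2.drawContours(up,[bc],-1,(255,0,255),1)
print("grip",cast(c,px(cv2.boxPoints(cv2.minAreaRect(bc))),68).round(1).tolist())
cv2.imwrite("pics/c2.png",up[:, :800])
# ring: bright/dark rim ellipse by depth mask already ; bystanders skip
```

```text
tray poly [[305.6, 216.1], [284.1, 253.6], [378.9, 307.1], [399.6, 269.1]]
stand [[212.6, 200.6], [290.4, 238.6], [241.1, 319.4], [206.1, 319.4], [193.9, 232.4], [203.4, 208.1]] [[645.3, 219.6, 8.0], [559.2, 54.5, 8.0], [393.7, 157.6, 8.0], [395.3, 229.6, 8.0], [577.5, 258.3, 8.0], [629.4, 239.1, 8.0]]
grip [[599.2, 236.9, 68.0], [613.6, 230.9, 68.0], [589.9, 179.8, 68.0], [575.5, 185.9, 68.0]]
```

View pics/c2.png

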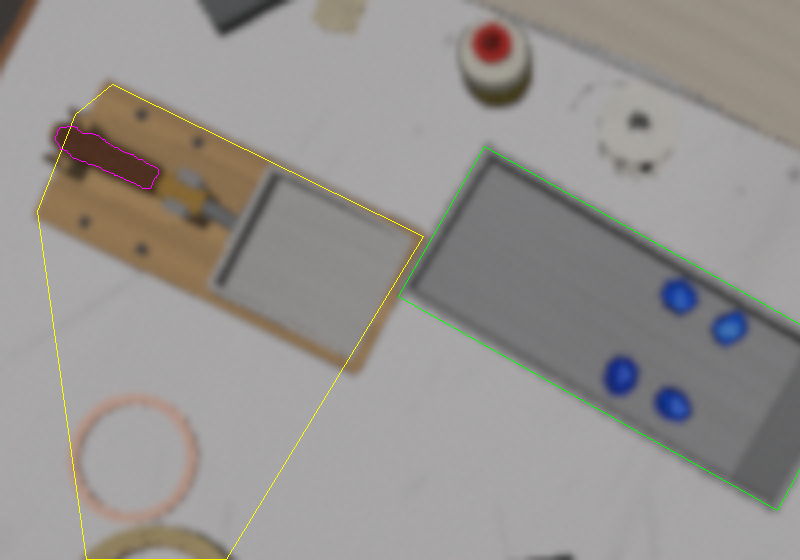

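Run:
```python
from h import *
c=load("top0")
px=lambda q:(np.asarray(q,float).reshape(-1,2)+.5)/4-.5+[185,180]
S=cast(c,px([(108,82),(425,238),(355,375),(35,215)]),8); print("stand",S.round(1).tolist(),[np.linalg.norm(S[i]-S[i-1]).round(1) for i in range(4)])
dS=(S[1]-S[0]+S[2]-S[3])[:2]; aS=np.arctan2(dS[1],dS[0]); print("yaw stand",aS, "centre",S.mean(0).round(1))
gax=cast(c,px([(62,133),(154,180)]),66); d=(gax[1]-gax[0])[:2];print("grip ends",gax.round(1).tolist(),"yaw",np.arctan2(d[1],d[0]))
pn=cast(c,px([(272,172)]),36);pb=cast(c,px([(213,285)]),36);print("pan rear corners",pn,pb)
T=np.r_[cast(c,[[305.6,216.1],[284.1,253.6]],24),cast(c,[[378.9,307.1],[399.6,269.1]],44)]
print("tray",T.round(1).tolist(),[np.linalg.norm((T[i]-T[i-1])[:2]).round(1) for i in range(4)])
L=(T[0]+T[1])[:2]/2; Rr=(T[2]+T[3])[:2]/2; u=(Rr-L)/np.linalg.norm(Rr-L); aT=np.arctan2(u[1],u[0])
O=L+u*106; print("yaw tray",aT,"origin from left",O, "from right",Rr-u*115)
n=np.array([-u[1],u[0]])
for q in [(354.4,253.6),(367,261.6),(339.8,273.5),(352.8,280.8)]:
    X=cast(c,q,11)[0,:2]-O; print("chunk tray xy",(X@u).round(1),(X@n).round(1))
s=u; dS=dS/np.linalg.norm(dS); nS=np.array([-dS[1],dS[0]])
for X in [gax[0],gax[1],pn[0],pb[0],*S]: v=X[:2]-gax[0][:2]; print((v@dS).round(1),(v@nS).round(1))
```

```text
stand [[646.4, 221.7, 8.0], [558.1, 53.5, 8.0], [486.8, 90.7, 8.0], [575.4, 259.3, 8.0]] [np.float64(80.4), np.float64(190.0), np.float64(80.5), np.float64(190.5)]
yaw stand -2.0541958630442667 centre [566.7 156.3   8. ]
grip ends [[607.0, 231.2, 66.0], [581.8, 184.5, 66.0]] yaw -2.066108855084538
pan rear corners [[590.12821074 129.87480454  36.        ]] [[532.0393312  160.01647816  36.        ]]
tray [[603.6, 20.9, 24.0], [525.7, 66.5, 24.0], [411.2, -123.4, 44.0], [486.1, -168.0, 44.0]] [np.float64(222.4), np.float64(90.3), np.float64(221.8), np.float64(87.2)]
yaw tray -2.1202466591793905 origin from left [509.30445539 -46.68561396] from right [508.73289692 -47.61900047]
chunk tray xy 20.1 29.4
chunk tray xy 51.2 28.0
chunk tray xy 14.6 -21.9
chunk tray xy 45.4 -21.5
0.0 0.0
53.0 -0.6
97.5 32.2
97.8 -33.3
-10.0 39.3
180.0 39.4
180.2 -41.1
-10.2 -41.1
```

```bash
cat > m.py <<'E'
# pose = TCP pos (mm), yaw of scoop x, pitch (nose up +), tool y = -(scoop y)?  tool x along scoop x, tool z down
import numpy as np, json, sys
from scipy.spatial.transform import Rotation as Ro
from bench import arm
GO=arm.grasp_offset
def rot(yaw,pitch): # scoop rotation
    return Ro.from_euler('z',yaw)*Ro.from_euler('y',-pitch)
FLIP=Ro.from_quat([1,0,0,0]) # tool x = scoop x, tool z = -scoop z
def scoop_to_tcp(p,yaw,pitch,g=(-99,0,50),dp=0.):
    """TCP pose when scoop origin is at p; g grasp pt in scoop; dp = scoop pitch relative to tool"""
    R=rot(yaw,pitch); T=rot(yaw,pitch-dp)*FLIP
    return np.array(p)+R.apply(g)+T.apply([0,0,GO]), T
def st():
    s=arm.read_state(); return np.array(s["position"]),Ro.from_quat(s["ee_rot"]),s
def cmd(): 
    d=json.load(open("cmd.json")); return np.array(d["p"]),Ro.from_quat(d["q"])
def save(p,R): json.dump({"p":list(map(float,p)),"q":R.as_quat().tolist()},open("cmd.json","w"))
def rows(targets,commit=True):
    """targets: list of (p,R); prints rows relative to cmd; saves the last (rounded)"""
    p0,R0=cmd(); last=None
    for p,R in targets:
        x=np.round(R0.inv().apply(np.array(p)-p0)/10,2)+0.; a=np.round((R0.inv()*R).as_rotvec(),3)+0.
        print('"xyz":',x.tolist(),'"angular":',a.tolist()); last=(p0+R0.apply(x*10),R0*Ro.from_rotvec(a))
    if commit: save(*last)
E
python3 - <<'E'
from m import *
save([184.596,-597.096,231.312],rot(-2.8418,0)*FLIP)
p,R,_=st(); print((cmd()[1].inv()*R).as_rotvec(),p)
rows([([588.2,196.4,160.],rot(-2.054,0)*FLIP)])
E
```

```text
[-0.00197049  0.00011787  0.00013416] [ 184.44442966 -596.61817909  230.33720358]
"xyz": [-61.99, 63.89, 7.13] "angular": [0.0, 0.0, -0.788]
```

>>> move_arm([
  {"gripper":0,"xyz":[-61.99,63.89,7.13],"angular":[0,0,-0.788]},
  {"gripper":0,"xyz":[-61.99,63.89,7.13],"angular":[0,0,-0.788]},
  {"gripper":0,"xyz":[-61.99,63.89,7.13],"angular":[0,0,-0.788]},
  {"gripper":0,"xyz":[-61.99,63.89,7.13],"angular":[0,0,-0.788]},
  {"gripper":0,"xyz":[-61.99,63.89,7.13],"angular":[0,0,-0.788]},
  {"gripper":0,"xyz":[-61.99,63.89,7.13],"angular":[0,0,-0.788]},
  {"gripper":0,"xyz":[-61.99,63.89,7.13],"angular":[0,0,-0.788]},
  {"gripper":0,"xyz":[-61.99,63.89,7.13],"angular":[0,0,-0.788]},
  {"gripper":0,"xyz":[-61.99,63.89,7.13],"angular":[0,0,-0.788]},
  {"gripper":0,"xyz":[-61.99,63.89,7.13],"angular":[0,0,-0.788]},
])

```text
clock: 1.35
position: [467.4, -39.7, 181.3]
ee_rot: [-0.518, 0.856, -0.0, 0.0]
contact_force: [1.9, -0.8, -0.8]
gripper_width: 43.1
```

Run:
```python
from m import *
p,R,_=st(); save(p,R)
rows([([588.2,196.4,160.],rot(-2.054,0)*FLIP)])
```

```text
"xyz": [-26.52, 0.26, 2.13] "angular": [0.0, 0.0, 0.001]
```

>>> move_arm([
  {"gripper":0,"xyz":[-26.5,0.2,2.1],"angular":[0,0,0]},
  {"gripper":0,"xyz":[-26.5,0.2,2.1],"angular":[0,0,0]},
  {"gripper":0,"xyz":[-26.5,0.2,2.1],"angular":[0,0,0]},
  {"gripper":0,"xyz":[-26.5,0.2,2.1],"angular":[0,0,0]},
  {"gripper":0,"xyz":[-26.5,0.2,2.1],"angular":[0,0,0]},
  {"gripper":0,"xyz":[-26.5,0.2,2.1],"angular":[0,0,0]},
])

```text
clock: 2.1
position: [587.9, 194.2, 159.3]
ee_rot: [-0.518, 0.855, 0.0, -0.001]
contact_force: [0.0, -1.0, -0.5]
gripper_width: 42.9
```

Run:
```python
from m import *; import cv2
p,R,s=st(); print(p,R.as_quat(),s["joint_vel"].round(3) if hasattr(s["joint_vel"],"round") else s["joint_vel"])
im,d=arm.get_image("wrist"); c=arm.get_calibration("wrist"); print(c)
cv2.imwrite("pics/w1.png",im); np.savez("pics/w1.npz",p=im,d=d,**c)
```

```text
[587.90431505 194.22860875 159.30102044] [-5.17888337e-01  8.55447529e-01  9.87619725e-05 -1.08915531e-03] [-0.029 -0.035 -0.032  0.    -0.005  0.002]
{'camera_matrix': array([[371.64829954,   0.        , 311.17537825],
       [  0.        , 371.64829954, 234.9962104 ],
       [  0.        ,   0.        ,   1.        ]]), 'R': array([[-0.88591479,  0.46384223,  0.00231586],
       [ 0.44342928,  0.84544097,  0.29765759],
       [ 0.13610824,  0.26472618, -0.95466989]]), 't': array([ 430.54338709, -441.27021394,  181.54616934])}
```

View pics/w1.png

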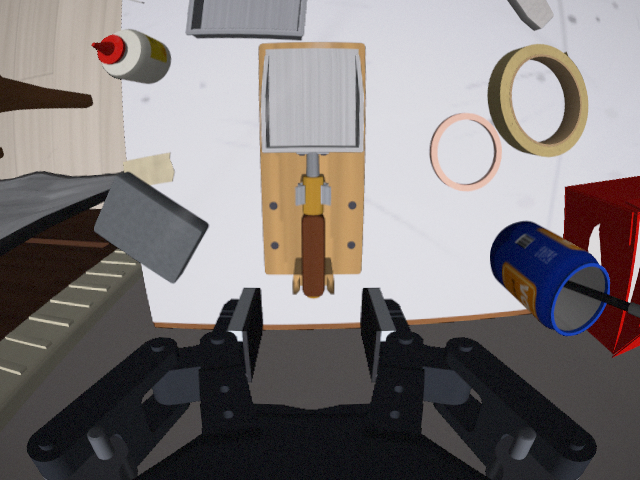

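```bash
cat >> h.py <<'E'
def castw(c,uv,z):
    K,R,t=c["camera_matrix"],c["R"],c["t"]
    d=np.atleast_2d(uv)-[K[0,2],K[1,2]]; r=np.linalg.norm(d,axis=1,keepdims=True); th=r/K[0,0]
    ray=np.c_[np.sin(th)*d/np.maximum(r,1e-9),np.cos(th)]@R; o=-R.T@t
    return o+ray*((z-o[2])/ray[:,2])[:,None]
E
python3 - <<'E'
from h import *
c=load("w1")
a=castw(c,[(313,215),(312,296),(313.5,178),(313.5,193)],[66,60,62,70][0]); print("grip front, tail, neck front, clip",a.round(1).tolist())
d=(a[0]-a[1])[:2]; print("yaw",np.arctan2(d[1],d[0]))
s=castw(c,[(260,152),(365,153)],38); print("pan rear corners",s.round(1).tolist(), np.linalg.norm(s[0]-s[1]), s.mean(0)); q=(s[0]-s[1])[:2]; print(np.arctan2(q[1],q[0])-np.pi/2)
b=castw(c,[(259,43),(365,43),(362,274),(265,274)],8);print("base",b.round(1).tolist())
e=(b[0]+b[1]-b[2]-b[3])[:2]; print(np.arctan2(e[1],e[0]), b.mean(0)+0)
E
```

```text
grip front, tail, neck front, clip [[578.8, 179.5, 66.0], [606.9, 231.8, 66.0], [567.1, 157.8, 66.0], [571.7, 166.6, 66.0]]
yaw -2.0634938801258045
pan rear corners [[593.8, 126.9, 38.0], [527.6, 162.4, 38.0]] 75.16819699462684 [560.70277714 144.62686416  38.        ]
-2.0624064336378827
base [[557.7, 48.8, 8.0], [484.0, 87.2, 8.0], [571.8, 259.4, 8.0], [646.6, 220.1, 8.0]]
-2.045917421342229 [565.02585001 153.86084566   8.        ]
```

Run:
```python
from m import *
p,R,_=st(); print(p); save(p,R)
rows([([587.7,196.3,40.],rot(-2.057,0)*FLIP)])
```

```text
[587.58616204 193.17896701 159.78795795]
"xyz": [-0.3, 0.12, 11.98] "angular": [0.001, -0.002, 0.003]
```

>>> move_arm([
  {"gripper":0,"xyz":[-0.3,0.1,5],"angular":[0,0,0.003]},
  {"gripper":0,"xyz":[-0.3,0.1,9],"angular":[0,0,0.003]},
  {"gripper":0,"xyz":[-0.3,0.1,12.0],"angular":[0,0,0.003]},
  {"gripper":0,"xyz":[-0.3,0.1,12.0],"angular":[0,0,0.003]},
  {"gripper":0,"xyz":[-0.3,0.1,12.0],"angular":[0,0,0.003]},
])

```text
clock: 2.78
position: [589.6, 196.4, 42.2]
ee_rot: [-0.516, 0.857, -0.0, 0.001]
contact_force: [0.6, -0.5, 0.3]
gripper_width: 42.6
```

>>> move_arm([
  {"gripper":0,"xyz":[0.1,0.1,0.25],"angular":[0,0,0]},
  {"gripper":-1,"xyz":[0.1,0.1,0.25],"angular":[0,0,0]},
  {"gripper":-1,"xyz":[0.1,0.1,0.25],"angular":[0,0,0]},
  {"gripper":-1,"xyz":[0.1,0.1,0.25],"angular":[0,0,0]},
  {"gripper":-1,"xyz":[0.1,0.1,0.25],"angular":[0,0,0]},
  {"gripper":-1,"xyz":[0.1,0.1,0.25],"angular":[0,0,0]},
])

```text
clock: 3.52
position: [587.9, 196.8, 38.5]
ee_rot: [-0.516, 0.856, -0.0, 0.0]
contact_force: [-1.3, 0.5, 5.6]
gripper_width: 14.7
```

>>> move_arm([
  {"gripper":-1,"xyz":[0,0,-0.5],"angular":[0,0,0]},
  {"gripper":-1,"xyz":[0,0,-1.0],"angular":[0,0,0]},
  {"gripper":-1,"xyz":[0,0,-1.5],"angular":[0,0,0]},
  {"gripper":-1,"xyz":[0,0,-2.5],"angular":[0,0,0]},
  {"gripper":-1,"xyz":[0,0,-4],"angular":[0,0,0]},
  {"gripper":-1,"xyz":[0,0,-6],"angular":[0,0,0]},
  {"gripper":-1,"xyz":[0,0,-8],"angular":[0,0,0]},
  {"gripper":-1,"xyz":[0,0,-9],"angular":[0,0,0]},
  {"gripper":-1,"xyz":[0,0,-9],"angular":[0,0,0]},
])

```text
clock: 4.65
position: [587.8, 196.9, 129.4]
ee_rot: [-0.516, 0.856, 0.0, 0.001]
contact_force: [0.6, -0.2, -1.9]
gripper_width: 15.1
```

Run:
```python
from m import *; import cv2
p,R,s=st(); print(p,s["contact_force"],s["wrist_torque"],s["gripper_width"])
im,d=arm.get_image("wrist"); c=arm.get_calibration("wrist")
cv2.imwrite("pics/w2.png",im); np.savez("pics/w2.npz",p=im,d=d,**c)
im,d=arm.get_image("scene"); c=arm.get_calibration("scene")
np.savez("pics/s2.npz",p=im,d=d,**c)
cr=cv2.resize(im[120:300,100:420],(640,360),interpolation=cv2.INTER_CUBIC)
cv2.imwrite("pics/ws2.png",np.vstack([cv2.resize(im[150:310,120:320],(400,320)).repeat(1,0)]).copy())
a=cv2.resize(cv2.imread("pics/w2.png"),(400,300)); b=cv2.resize(im[150:300,120:320],(400,300),interpolation=cv2.INTER_CUBIC)
cv2.imwrite("pics/pair2.png",np.hstack([a,b]))
```

```text
[587.83711248 196.87477849 129.37356059] [ 0.63063787 -0.18185503 -1.8733635 ] [ 0.11923823 -0.0610994  -0.02759678] 15.148680596050987
```

View pics/pair2.png

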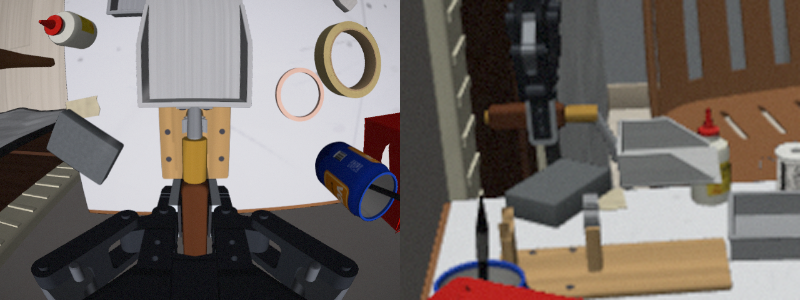

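```bash
cat >> h.py <<'E'
def cloudw(c):
    K,R,t=c["camera_matrix"],c["R"],c["t"]; d=c["d"].astype(float)
    v,u=np.mgrid[:480,:640]; x=u-K[0,2]; y=v-K[1,2]; r=np.hypot(x,y); th=r/K[0,0]
    s=np.tan(th)/np.maximum(r,1e-9)
    return (np.stack([x*s*d,y*s*d,d],-1)-t)@R
E
python3 - <<'E'
from h import *; from m import *
c=load("w2"); W=cloudw(c)
P=W[10:145,255:370].reshape(-1,3); P=P[np.isfinite(P).all(1)]
m=np.median(P,0)
for _ in range(5):
    u,s,vt=np.linalg.svd(P-P.mean(0),full_matrices=False); n=vt[2]*np.sign(vt[2][2]); r=(P-P.mean(0))@n; P=P[abs(r)<max(1.5,2*r.std())] 
p,R,_=st(); T=rot(-2.057,0)
print(len(P),"n in scoop-yaw frame",T.inv().apply(n).round(4),"std",r.std(), "floor mean rel TCP in yaw frame",T.inv().apply(P.mean(0)-p).round(1))
n2=R.inv().apply(n); print("n in tool",n2.round(4))
# rear top edge corners
print(T.inv().apply(W[[160,160,150],[240,385,312]]-p).round(1))
E
```

```text
15019 n in scoop-yaw frame [0.0041 0.0019 1.    ] std 0.6340441792875683 floor mean rel TCP in yaw frame [ 97.6  -0.2 -27.2]
n in tool [ 0.0047 -0.001  -1.    ]
[[ 60.4  31.1 -15.5]
 [ 60.8 -31.3 -12.2]
 [ 63.5  -0.2 -27.2]]
```

```bash
cat >> m.py <<'E'
G=(-100,0,48.7)
TY=-2.120; TO=np.array([509.,-47.2,0])
def tray(x,y,z,pitch=0,dyaw=0):  # scoop origin in tray coords -> tcp
    p=TO+Ro.from_euler('z',TY).apply([x,y,z]); return scoop_to_tcp(p,TY+dyaw,pitch,G)
E
python3 - <<'E'
from m import *
p,R,_=st(); save(p,R)
rows([tray(-50,2,85)])
print(tray(-50,2,85)[0])
E
```

```text
"xyz": [10.23, -5.64, 1.25] "angular": [0.001, -0.001, 0.063]
[589.00710724  79.69705588 115.        ]
```

>>> move_arm([
  {"gripper":-1,"xyz":[3,-1.7,0],"angular":[0,0,0.02]},
  {"gripper":-1,"xyz":[7,-3.9,1],"angular":[0,0,0.045]},
  {"gripper":-1,"xyz":[10.2,-5.6,1.2],"angular":[0,0,0.063]},
  {"gripper":-1,"xyz":[10.2,-5.6,1.2],"angular":[0,0,0.063]},
  {"gripper":-1,"xyz":[10.2,-5.6,1.2],"angular":[0,0,0.063]},
])

```text
clock: 5.38
position: [589.3, 80.3, 115.4]
ee_rot: [-0.489, 0.872, 0.0, -0.0]
contact_force: [-0.2, -0.3, -1.1]
gripper_width: 15.0
```

Run:
```python
from m import *; import cv2
p,R,s=st(); print(p,s["contact_force"],s["gripper_width"])
im,d=arm.get_image("wrist"); c=arm.get_calibration("wrist")
np.savez("pics/w3.npz",p=im,d=d,**c)
cv2.imwrite("pics/w3.png",cv2.resize(im[0:240,160:480],None,fx=2.4,fy=2.4,interpolation=cv2.INTER_CUBIC))
```

```text
[589.31244309  80.25361559 115.41596896] [-0.19567967 -0.25806019 -1.08199212] 14.957337599513203
```

View pics/w3.png

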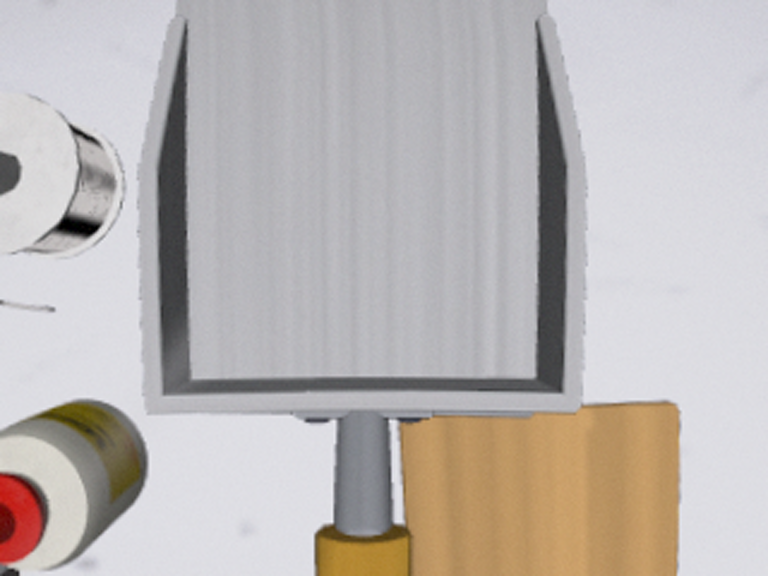

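Run:
```python
from h import *
im,d=arm.get_image("top"); c=arm.get_calibration("top"); np.savez("pics/t3.npz",p=im,d=d,**c)
cv2.imwrite("pics/t3.png",cv2.resize(im[170:320,250:420],None,fx=4,fy=4,interpolation=cv2.INTER_CUBIC))
```

```text
(no output)
```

View pics/t3.png

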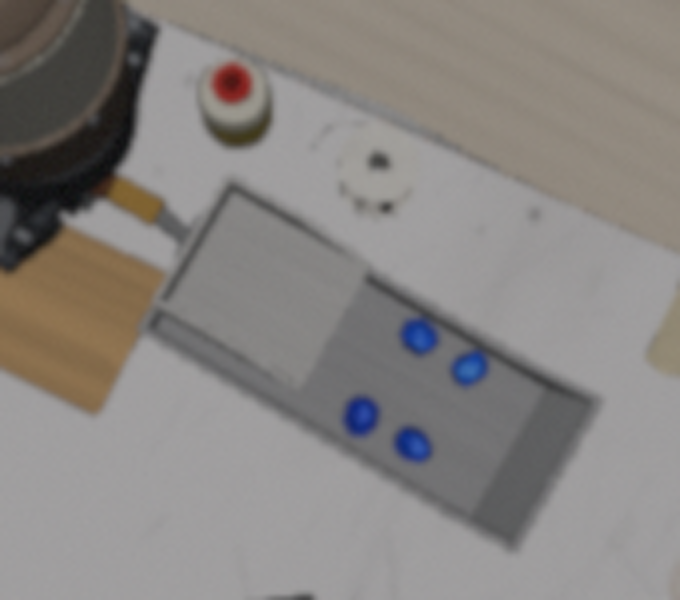

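Run:
```python
from h import *; from m import *
c=load("t3"); px=lambda q:(np.asarray(q,float).reshape(-1,2)+.5)/4-.5+[250,170]
inv=Ro.from_euler('z',TY).inv()
L=cast(c,px([(366,272),(297,388)]),86); print("lip",inv.apply(L-TO).round(1).tolist(),"exp x -10, y ±36+2")
print("crease",inv.apply(cast(c,px([(547,390),(470,516)]),3)-TO).round(1).tolist())
print("rim far",inv.apply(cast(c,px([(601,401),(516,550)]),44)-TO).round(1).tolist())
d=(L[0]-L[1])[:2]; print("pan yaw",np.arctan2(d[1],d[0])-np.pi/2)
W=cloud(c); 
# side wall positions from depth: bin points with 15<z<30
Q=inv.apply(W[200:310,285:405].reshape(-1,3)-TO); 
for x0 in (0,30,60):
    k=(abs(Q[:,0]-x0)<15)&(Q[:,2]>18)&(Q[:,2]<30)&(abs(Q[:,1])<55); a=Q[k,1]; print(x0,a[a>0].mean().round(1),a[a<0].mean().round(1))
p,R,s=st(); print("tcp in tray",inv.apply(p-TO))
```

```text
lip [[-16.3, 34.1, 86.0], [-16.8, -32.0, 86.0]] exp x -10, y ±36+2
crease [[91.4, 39.3, 3.0], [88.8, -38.0, 3.0]]
rim far [[116.2, 42.4, 44.0], [115.6, -43.9, 44.0]]
pan yaw -2.127690897189428
0 42.9 -36.0
30 39.3 -35.8
60 37.9 -38.4
tcp in tray [-151.33257187    1.68087838  115.68940693]
```

>>> move_arm([
  {"gripper":-1,"xyz":[0,0,3],"angular":[0,0,0]},
  {"gripper":-1,"xyz":[0,0,6],"angular":[0,0,0]},
  {"gripper":-1,"xyz":[0,0,7.3],"angular":[0,0,0]},
  {"gripper":-1,"xyz":[0,0,7.8],"angular":[0,0,0]},
  {"gripper":-1,"xyz":[0,0,7.9],"angular":[0,0,0]},
  {"gripper":-1,"xyz":[0,0,8.0],"angular":[0,0,0]},
  {"gripper":-1,"xyz":[0,0,8.0],"angular":[0,0,0]},
])

```text
clock: 6.35
position: [589.4, 80.0, 36.6]
ee_rot: [-0.489, 0.872, -0.0, 0.0]
contact_force: [-2.0, -1.4, 0.4]
gripper_width: 15.0
```

>>> move_arm([
  {"gripper":-1,"xyz":[0,0,0.1],"angular":[0,0,0]},
  {"gripper":-1,"xyz":[0,0,0.2],"angular":[0,0,0]},
  {"gripper":-1,"xyz":[0,0,0.2],"angular":[0,0,0]},
])

```text
clock: 6.72
position: [589.4, 79.8, 34.1]
ee_rot: [-0.489, 0.872, -0.0, -0.0]
contact_force: [-1.5, -4.0, 2.0]
gripper_width: 15.1
```

>>> move_arm([
  {"gripper":-1,"xyz":[0,0,0.1],"angular":[0,0,0]},
  {"gripper":-1,"xyz":[0,0,0.1],"angular":[0,0,0]},
])

```text
clock: 6.98
position: [589.4, 79.9, 33.4]
ee_rot: [-0.489, 0.872, -0.0, -0.0]
contact_force: [-2.0, -4.2, 4.8]
gripper_width: 15.1
```

>>> move_arm([
  {"gripper":-1,"xyz":[0.4,0,-0.05],"angular":[0,0,0]},
  {"gripper":-1,"xyz":[1.2,0,-0.05],"angular":[0,0,0]},
  {"gripper":-1,"xyz":[2.0,0,-0.05],"angular":[0,0,0]},
  {"gripper":-1,"xyz":[2.8,0,-0.05],"angular":[0,0,0]},
  {"gripper":-1,"xyz":[3.6,0,-0.05],"angular":[0,0,0]},
  {"gripper":-1,"xyz":[4.4,0,-0.05],"angular":[0,0,0]},
  {"gripper":-1,"xyz":[5.2,0,-0.05],"angular":[0,0,0]},
  {"gripper":-1,"xyz":[6.0,0,-0.05],"angular":[0,0,0]},
  {"gripper":-1,"xyz":[6.0,0,-0.05],"angular":[0,0,0]},
])

```text
clock: 8.1
position: [557.8, 28.2, 33.6]
ee_rot: [-0.489, 0.872, -0.0, -0.0]
contact_force: [1.4, 0.5, 4.4]
gripper_width: 15.1
```

```bash
cat > look.py <<'E'
import sys; from h import *; from m import *
name=sys.argv[1]
p,R,s=st(); inv=Ro.from_euler('z',TY).inv(); print("tcp in tray",inv.apply(p-TO).round(1),"F tray",inv.apply(s["contact_force"]).round(1), "clk",s["clock"])
im,d=arm.get_image("top"); c=arm.get_calibration("top"); np.savez(f"pics/{name}.npz",p=im,d=d,**c)
a=cv2.resize(im[190:310,300:400],(400,480),interpolation=cv2.INTER_CUBIC); 
w,d=arm.get_image("wrist"); c2=arm.get_calibration("wrist"); np.savez(f"pics/{name}w.npz",p=w,d=d,**c2)
b=cv2.resize(w[0:240,200:420],(400,480),interpolation=cv2.INTER_CUBIC)
cv2.imwrite(f"pics/{name}.png",np.hstack([a,b]))
hsv=cv2.cvtColor(im,cv2.COLOR_BGR2HSV); m=cv2.inRange(hsv,(108,150,80),(130,255,255)); m[:,:300]=0
n,l,st_,ce=cv2.connectedComponentsWithStats(m)
for i in range(1,n):
    if st_[i,4]>8: print("chunk",st_[i,4],ce[i].round(1),inv.apply(cast(c,ce[i],12)[0]-TO).round(1))
E
python3 look.py t4
```

```text
tcp in tray [-89.8   2.2  33.6] F tray [-1.2  1.   4.4] clk 8.1
chunk 92 [368.2 263.4] [54.6 25.8 12. ]
chunk 38 [362.3 278.7] [59.6 -8.  12. ]
chunk 42 [354.6 283.6] [ 51.  -24.9  12. ]
```

>>> move_arm([
  {"gripper":-1,"xyz":[0.5,0,0],"angular":[0,0,0]},
  {"gripper":-1,"xyz":[1.1,0,0],"angular":[0,0,0]},
  {"gripper":-1,"xyz":[1.7,0,0],"angular":[0,0,0]},
  {"gripper":-1,"xyz":[2.3,0,0],"angular":[0,0,0]},
  {"gripper":-1,"xyz":[2.9,0,0],"angular":[0,0,0]},
  {"gripper":-1,"xyz":[3.2,0,0],"angular":[0,0,0]},
  {"gripper":-1,"xyz":[3.2,0,0],"angular":[0,0,0]},
])

```text
clock: 9.07
position: [542.1, 2.2, 33.8]
ee_rot: [-0.489, 0.872, -0.0, 0.001]
contact_force: [3.0, 4.1, 6.4]
gripper_width: 14.9
```

```bash
python3 look.py t5
```

```text
tcp in tray [-59.4   2.5  33.8] F tray [-5.1  0.5  6.4] clk 9.075
chunk 198 [374.  277.6] [79.5  6.2 12. ]
```

View pics/t5.png

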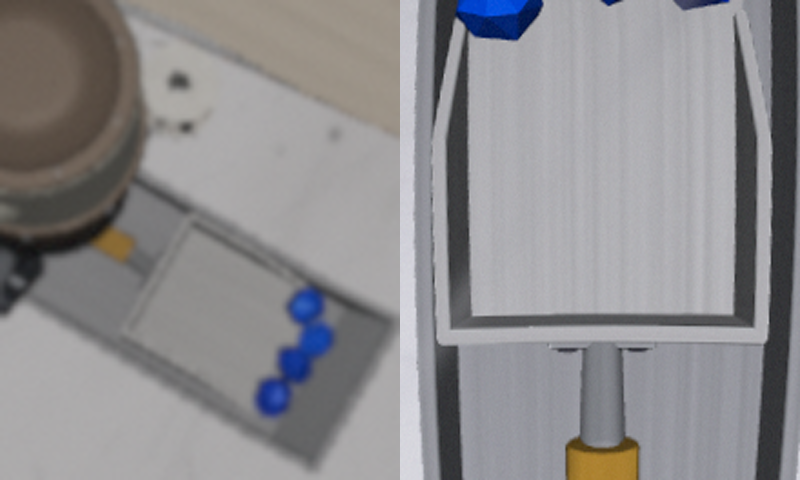

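>>> move_arm([
  {"gripper":-1,"xyz":[0.2,0,0],"angular":[0,0,0]},
  {"gripper":-1,"xyz":[0.4,0,0],"angular":[0,0,0]},
  {"gripper":-1,"xyz":[0.6,0,0],"angular":[0,0,0]},
  {"gripper":-1,"xyz":[0.8,0,0],"angular":[0,0,0]},
  {"gripper":-1,"xyz":[0.8,0,0],"angular":[0,0,0]},
])

```text
clock: 9.8
position: [538.2, -4.4, 33.8]
ee_rot: [-0.489, 0.872, -0.0, 0.001]
contact_force: [1.6, 3.6, 4.9]
gripper_width: 15.0
```

```bash
python3 look.py t6
cat >> look.py <<'E'
# wrist blue depth -> tray coords
W=cloudw({"camera_matrix":c2["camera_matrix"],"R":c2["R"],"t":c2["t"],"d":d}); hw=cv2.cvtColor(w,cv2.COLOR_BGR2HSV); mb=cv2.inRange(hw,(108,120,60),(130,255,255))
print("wrist blue px",int((mb>0).sum()))
F=inv.apply(W[12:140:16,300:330].mean(1)-TO); print("floor line x,z",[(round(a,1),round(b,1)) for a,b in F[:,[0,2]]])
E
```

```text
tcp in tray [-51.8   2.6  33.8] F tray [-3.9 -0.5  4.9] clk 9.8
chunk 199 [374.7 279. ] [82.2  4.4 12. ]
```

>>> move_arm([
  {"gripper":-1,"xyz":[0.2,0,0],"angular":[0,0,0]},
  {"gripper":-1,"xyz":[0.4,0,0],"angular":[0,0,0]},
  {"gripper":-1,"xyz":[0.4,0,0],"angular":[0,0,0]},
])

```text
clock: 10.28
position: [536.2, -7.7, 33.8]
ee_rot: [-0.489, 0.872, -0.0, 0.001]
contact_force: [2.8, 4.2, 5.7]
gripper_width: 15.1
```

```bash
python3 look.py t7
```

```text
tcp in tray [-47.9   2.6  33.8] F tray [-5.   0.2  5.7] clk 10.275
chunk 197 [374.8 279.3] [82.7  4.  12. ]
wrist blue px 2737
floor line x,z [(np.float64(78.8), np.float64(13.5)), (np.float64(73.1), np.float64(6.1)), (np.float64(65.3), np.float64(6.1)), (np.float64(56.7), np.float64(11.8)), (np.float64(50.1), np.float64(6.2)), (np.float64(42.6), np.float64(6.3)), (np.float64(35.3), np.float64(6.1)), (np.float64(27.9), np.float64(6.2))]
```

View pics/t7.png

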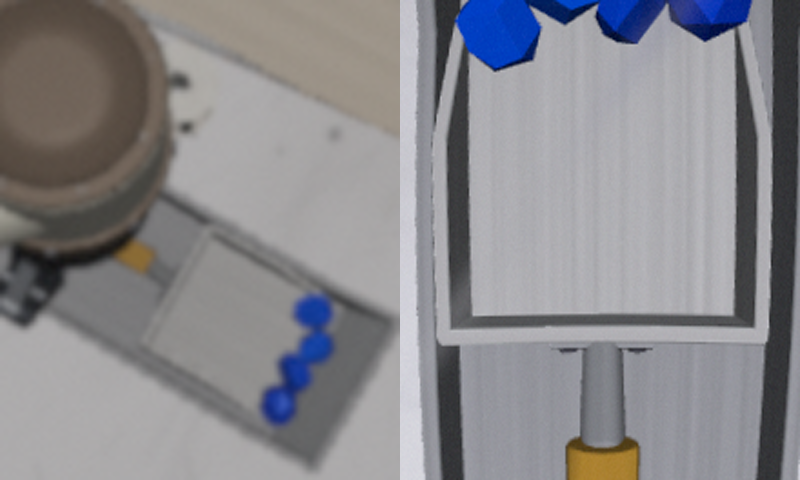

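>>> move_arm([
  {"gripper":-1,"xyz":[0.2,0,0],"angular":[0,0,0]},
  {"gripper":-1,"xyz":[0.4,0,0],"angular":[0,0,0]},
  {"gripper":-1,"xyz":[0.4,0,0],"angular":[0,0,0]},
])

```text
clock: 10.75
position: [535.9, -9.8, 34.1]
ee_rot: [-0.489, 0.872, -0.0, 0.004]
contact_force: [5.1, 9.8, 4.3]
gripper_width: 15.1
```

```bash
cat >> m.py <<'E'
G=(-95,0,48.7)
def tray_lip(lx,lz,pitch,y=2.6):
    q=rot(0,pitch).apply([40,0,0]); return tray(lx-q[0],y-q[1],lz-q[2],pitch)
def scoop_in_tray():
    p,R,s=st(); inv=Ro.from_euler('z',TY).inv(); RS=R*FLIP.inv(); o=p-R.apply([0,0,GO])-RS.apply(G)
    return inv.apply(o-TO).round(1), inv.apply(o+RS.apply([40,0,0])-TO).round(1), (inv*RS).as_euler('ZYX').round(3)
E
python3 - <<'E'
from m import *
p,R,_=st(); print(scoop_in_tray()); save(p,rot(TY,0)*FLIP)
z0=scoop_in_tray()[1][2]; y=float(scoop_in_tray()[0][1])
L=[(0.06,7),(0.12,12),(.18,17),(.24,23),(.28,28),(.30,33),(.32,39),(.33,46),(.34,56),(.34,66)]
rows([tray_lip(89-2+(lz-3)*.577,lz+1,ph,y) for ph,lz in L])
E
```

```text
(array([48.8,  3.5,  3.6]), array([88.8,  3.5,  3.3]), array([-0.001,  0.006,  0.004]))
"xyz": [-0.13, -0.01, 0.43] "angular": [0.0, 0.06, 0.0]
"xyz": [0.06, -0.01, 0.75] "angular": [0.0, 0.12, 0.0]
"xyz": [0.29, -0.01, 1.08] "angular": [0.0, 0.18, 0.0]
"xyz": [0.63, -0.01, 1.31] "angular": [0.0, 0.24, 0.0]
"xyz": [0.94, -0.01, 1.36] "angular": [0.0, 0.28, 0.0]
"xyz": [1.25, -0.01, 1.14] "angular": [0.0, 0.3, 0.0]
"xyz": [1.62, -0.01, 0.81] "angular": [0.0, 0.32, 0.0]
"xyz": [2.04, -0.01, 0.25] "angular": [0.0, 0.33, 0.0]
"xyz": [2.63, -0.01, -0.61] "angular": [0.0, 0.34, 0.0]
"xyz": [3.21, -0.01, -1.61] "angular": [0.0, 0.34, 0.0]
```

>>> move_arm([
  {"gripper":-1,"xyz":[-0.13,0,0.43],"angular":[0,0.06,0]},
  {"gripper":-1,"xyz":[0.06,0,0.75],"angular":[0,0.12,0]},
  {"gripper":-1,"xyz":[0.29,0,1.08],"angular":[0,0.18,0]},
  {"gripper":-1,"xyz":[0.63,0,1.31],"angular":[0,0.24,0]},
  {"gripper":-1,"xyz":[0.94,0,1.36],"angular":[0,0.28,0]},
  {"gripper":-1,"xyz":[0.94,0,1.36],"angular":[0,0.28,0]},
])

```text
clock: 11.5
position: [529.2, -18.5, 18.7]
ee_rot: [-0.485, 0.863, -0.068, -0.121]
contact_force: [5.4, 6.2, 0.9]
gripper_width: 15.0
```

```bash
python3 look.py t8; python3 -c "
from m import *; print(scoop_in_tray(),cmd())"
```

```text
tcp in tray [-35.1   2.2  18.7] F tray [-8.1  1.4  0.9] clk 11.5
chunk 31 [370.5 262.6] [58.  29.8 12. ]
chunk 137 [379.4 285.2] [96.9 -2.  12. ]
wrist blue px 2988
floor line x,z [(np.float64(91.0), np.float64(36.9)), (np.float64(89.1), np.float64(25.7)), (np.float64(81.7), np.float64(23.5)), (np.float64(74.4), np.float64(21.4)), (np.float64(64.8), np.float64(24.8)), (np.float64(59.9), np.float64(17.3)), (np.float64(52.8), np.float64(15.4)), (np.float64(45.7), np.float64(13.3))]
(array([64.5,  2.5, 16.1]), array([103. ,   2.5,  27.1]), array([ 0.001, -0.278,  0.001])) (array([519.24973278, -37.20200545,  50.23616392]), Rotation.from_matrix(array([[-4.92125643e-01, -8.52940482e-01, -1.74082988e-01],
                            [-8.04113618e-01,  5.22008175e-01, -2.84444641e-01],
                            [ 3.33487092e-01, -2.77555756e-17, -9.42754666e-01]])))
```

View pics/t8.png

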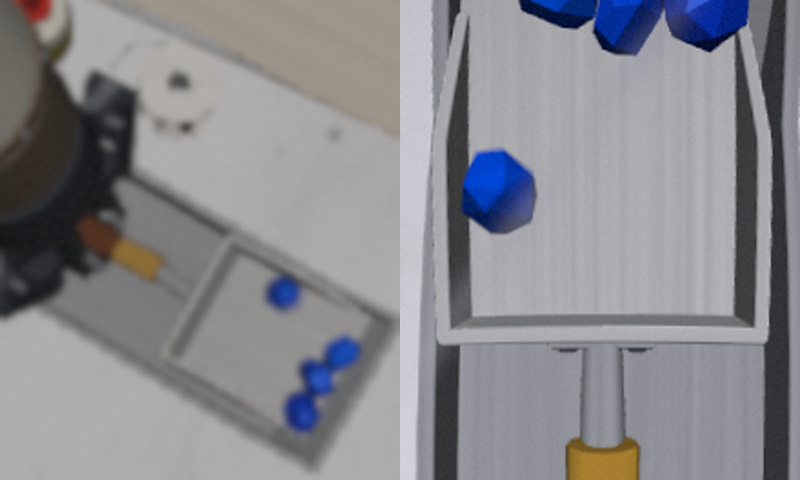

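Run:
```python
from m import *
p,R,_=st(); save(p,rot(TY,.28)*FLIP)
rows([tray_lip(103.5,28.5,.31,2.5),tray_lip(104.5,31,.34,2.5),tray_lip(105.,32.5,.36,2.5)])
```

```text
"xyz": [-0.01, -0.02, 0.32] "angular": [0.0, 0.03, 0.0]
"xyz": [0.09, -0.02, 0.51] "angular": [0.0, 0.06, 0.0]
"xyz": [0.14, -0.02, 0.66] "angular": [0.0, 0.08, 0.0]
```

>>> move_arm([
  {"gripper":-1,"xyz":[0,0,0.32],"angular":[0,0.03,0]},
  {"gripper":-1,"xyz":[0.09,0,0.5],"angular":[0,0.06,0]},
  {"gripper":-1,"xyz":[0.14,0,0.66],"angular":[0,0.08,0]},
  {"gripper":-1,"xyz":[0.14,0,0.66],"angular":[0,0.08,0]},
])

```text
clock: 12.1
position: [527.0, -21.5, 12.4]
ee_rot: [-0.482, 0.858, -0.087, -0.156]
contact_force: [3.7, 4.5, -1.7]
gripper_width: 14.8
```

```bash
cat >> look.py <<'E'
n,l,sw,cw=cv2.connectedComponentsWithStats(mb)
RS=R*FLIP.inv(); o=p-R.apply([0,0,GO])-RS.apply(G)
for i in range(1,n):
    if sw[i,4]>60:
        P=W[l==i]; Q=RS.inv().apply(P-o); print("wrist chunk",sw[i,4],"scoop-frame mean",Q.mean(0).round(1),"ymin/max",Q[:,1].min().round(0),Q[:,1].max().round(0),"bbox",sw[i,:4])
print(scoop_in_tray())
E
python3 look.py t9
```

```text
tcp in tray [-31.3   1.9  12.4] F tray [-5.8  0.8 -1.7] clk 12.1
chunk 48 [362.6 258.8] [39.7 28.4 12. ]
chunk 135 [380.3 285.7] [99.1 -1.9 12. ]
wrist blue px 3409
floor line x,z [(np.float64(93.1), np.float64(40.3)), (np.float64(92.1), np.float64(29.1)), (np.float64(84.9), np.float64(26.2)), (np.float64(77.7), np.float64(23.7)), (np.float64(70.8), np.float64(20.8)), (np.float64(63.7), np.float64(18.3)), (np.float64(54.6), np.float64(21.0)), (np.float64(49.8), np.float64(13.3))]
wrist chunk 1836 scoop-frame mean [ 32.4 -11.7  15.2] ymin/max -35.0 18.0 bbox [269   0 123  27]
wrist chunk 1478 scoop-frame mean [-23.5  23.4  16.6] ymin/max 0.0 34.0 bbox [234 113  43  46]
(array([68.2,  2.1, 17.8]), array([105.7,   2.1,  31.8]), array([ 0.001, -0.358,  0.   ]))
```

>>> move_arm([
  {"gripper":-1,"xyz":[-0.25,0,-0.1],"angular":[0,0,0]},
  {"gripper":-1,"xyz":[-0.5,0,-0.2],"angular":[0,0,0]},
  {"gripper":-1,"xyz":[-0.5,0,-0.2],"angular":[0,0,0]},
  {"gripper":-1,"xyz":[-0.5,0,-0.2],"angular":[0,0,0]},
])

```text
clock: 12.7
position: [528.6, -18.5, 13.7]
ee_rot: [-0.481, 0.858, -0.087, -0.157]
contact_force: [-0.9, 0.5, -1.5]
gripper_width: 15.1
```

```bash
python3 look.py t10
```

```text
tcp in tray [-34.7   1.7  13.7] F tray [ 0.1 -1.  -1.5] clk 12.7
chunk 47 [360.8 257.9] [35.6 28.1 12. ]
chunk 130 [379. 285.] [96. -2. 12.]
wrist blue px 3394
floor line x,z [(np.float64(89.3), np.float64(42.1)), (np.float64(88.5), np.float64(30.6)), (np.float64(81.2), np.float64(27.8)), (np.float64(74.2), np.float64(24.9)), (np.float64(67.1), np.float64(22.2)), (np.float64(60.1), np.float64(19.6)), (np.float64(53.2), np.float64(16.9)), (np.float64(46.2), np.float64(14.5))]
wrist chunk 1847 scoop-frame mean [ 32.3 -11.4  14.8] ymin/max -35.0 19.0 bbox [268   0 123  28]
wrist chunk 1466 scoop-frame mean [-23.8  23.6  16.3] ymin/max 0.0 34.0 bbox [234 113  43  46]
(array([64.5,  1.9, 19.3]), array([101.9,   1.9,  33.4]), array([ 0.   , -0.361, -0.   ]))
```

Run:
```python
from m import *
p,R,_=st(); save(p,rot(TY,.36)*FLIP)
rows([tray_lip(x,z,f,2.) for x,z,f in [(101.5,38,.38),(101,44,.40),(100,51,.43),(99,58,.46),(98,66,.50),(97,75,.54),(96,84,.58),(95,90,.61),(95,90,.61)]])
```

```text
"xyz": [0.07, -0.01, -0.18] "angular": [0.0, 0.02, 0.0]
"xyz": [0.18, -0.01, -0.49] "angular": [0.0, 0.04, 0.0]
"xyz": [0.27, -0.01, -0.77] "angular": [0.0, 0.07, 0.0]
"xyz": [0.36, -0.01, -1.05] "angular": [0.0, 0.1, 0.0]
"xyz": [0.5, -0.01, -1.28] "angular": [0.0, 0.14, 0.0]
"xyz": [0.69, -0.01, -1.6] "angular": [0.0, 0.18, 0.0]
"xyz": [0.9, -0.01, -1.93] "angular": [0.0, 0.22, 0.0]
"xyz": [1.03, -0.01, -2.11] "angular": [0.0, 0.25, 0.0]
"xyz": [1.03, -0.01, -2.11] "angular": [0.0, 0.25, 0.0]
```

>>> move_arm([
  {"gripper":-1,"xyz":[0.07,0,-0.18],"angular":[0,0.02,0]},
  {"gripper":-1,"xyz":[0.18,0,-0.49],"angular":[0,0.04,0]},
  {"gripper":-1,"xyz":[0.27,0,-0.77],"angular":[0,0.07,0]},
  {"gripper":-1,"xyz":[0.36,0,-1.05],"angular":[0,0.1,0]},
  {"gripper":-1,"xyz":[0.5,0,-1.28],"angular":[0,0.14,0]},
  {"gripper":-1,"xyz":[0.69,0,-1.6],"angular":[0,0.18,0]},
  {"gripper":-1,"xyz":[0.9,0,-1.93],"angular":[0,0.22,0]},
  {"gripper":-1,"xyz":[1.03,0,-2.11],"angular":[0,0.25,0]},
  {"gripper":-1,"xyz":[1.03,0,-2.11],"angular":[0,0.25,0]},
])

```text
clock: 13.92
position: [528.3, -19.6, 37.0]
ee_rot: [-0.467, 0.832, -0.147, -0.262]
contact_force: [-0.0, 0.4, -2.5]
gripper_width: 14.9
```

```bash
python3 look.py t11
```

```text
tcp in tray [-33.6   2.   37. ] F tray [-0.4 -0.2 -2.5] clk 13.925
chunk 53 [361.2 254.8] [33.2 34.2 12. ]
chunk 79 [356.2 267.4] [37.2  6.  12. ]
chunk 46 [349.2 274.8] [ 32.1 -14.6  12. ]
wrist blue px 5654
floor line x,z [(np.float64(89.8), np.float64(87.9)), (np.float64(82.9), np.float64(83.7)), (np.float64(76.5), np.float64(79.2)), (np.float64(70.2), np.float64(74.8)), (np.float64(64.0), np.float64(70.4)), (np.float64(52.2), np.float64(73.0)), (np.float64(46.1), np.float64(69.5)), (np.float64(38.2), np.float64(68.7))]
wrist chunk 2531 scoop-frame mean [-16.3  -3.   16.9] ymin/max -14.0 9.0 bbox [289  80  56  81]
wrist chunk 1586 scoop-frame mean [-22.5 -21.   16.2] ymin/max -32.0 0.0 bbox [339 111  46  49]
wrist chunk 1410 scoop-frame mean [-22.7  23.   15.7] ymin/max 0.0 34.0 bbox [234 113  44  46]
(array([61.9,  2. , 67.1]), array([94.7,  2. , 90. ]), array([ 0.  , -0.61, -0.  ]))
```

View pics/t11.png

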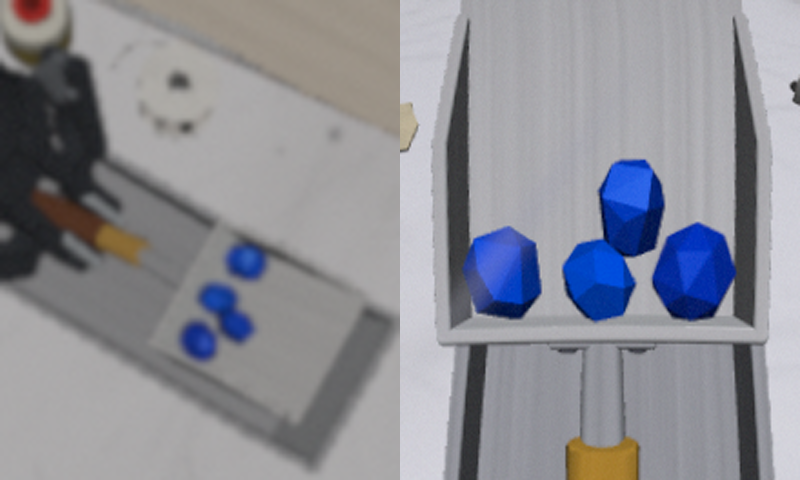

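```bash
cat >> m.py <<'E'
from scipy.optimize import least_squares
RC=np.array([389.,-306.,0])
def ring_lip(s,z,pitch,yaw=-1.8): # lip s mm along scoop dir from ring centre, at height z
    d=np.array([np.cos(yaw),np.sin(yaw),0]); l=RC+s*d+[0,0,z]
    return scoop_to_tcp(l-rot(yaw,pitch).apply([40,0,0]),yaw,pitch,G)
E
python3 - <<'E'
from h import *; from m import *
c=load("top0"); W=cloud(c); P=W[282:355,430:505].reshape(-1,3); P=P[(P[:,2]>44)&(P[:,2]<56)]
f=least_squares(lambda q:np.hypot(P[:,0]-q[0],P[:,1]-q[1])-q[2],[389,-306,53],loss='soft_l1'); print("rim",f.x)
# outline via ring rim dark/bright: inner dark boundary ellipse
g=cv2.cvtColor(c["p"],cv2.COLOR_BGR2GRAY)[275:362,425:512]
up=cv2.resize(g,None,fx=4,fy=4,interpolation=cv2.INTER_CUBIC)
b=(up<110).astype(np.uint8); cs=max(cv2.findContours(b,0,1)[0],key=cv2.contourArea); e=cv2.fitEllipse(cs)
ce=(np.array(e[0])+.5)/4-.5+[425,275]; print("outer",e, cast(c,ce,50),cast(c,ce,32))
p,R,_=st(); save(p,rot(TY,.61)*FLIP)
rows([tray_lip(92,125,.5,2.),tray_lip(90,150,.38,2.),tray_lip(90,160,.32,2.)])
E
```

```text
rim [ 389.27879038 -304.71898904   53.15676156]
outer ((183.27867126464844, 168.57308959960938), (223.28656005859375, 237.69248962402344), 108.2955322265625) [[ 388.0000965  -302.78855864   50.        ]] [[ 388.03357949 -307.35741395   32.        ]]
"xyz": [2.2, 0.0, -4.49] "angular": [0.0, -0.11, 0.0]
"xyz": [4.09, 0.0, -8.19] "angular": [0.0, -0.23, 0.0]
"xyz": [5.05, 0.0, -9.74] "angular": [0.0, -0.29, 0.0]
```

>>> move_arm([
  {"gripper":-1,"xyz":[0.8,0,-1.6],"angular":[0,-0.04,0]},
  {"gripper":-1,"xyz":[2.2,0,-4.49],"angular":[0,-0.11,0]},
  {"gripper":-1,"xyz":[3.2,0,-6.4],"angular":[0,-0.17,0]},
  {"gripper":-1,"xyz":[4.09,0,-8.19],"angular":[0,-0.23,0]},
  {"gripper":-1,"xyz":[5.05,0,-9.74],"angular":[0,-0.29,0]},
  {"gripper":-1,"xyz":[5.05,0,-9.74],"angular":[0,-0.29,0]},
])

```text
clock: 14.78
position: [535.9, -8.1, 148.0]
ee_rot: [-0.482, 0.862, -0.078, -0.137]
contact_force: [0.1, 0.6, -3.2]
gripper_width: 15.1
```

```bash
sed -i 's/RC=np.array(.*/RC=np.array([389.,-305.,0])/' m.py
python3 - <<'E'
from m import *
p,R,_=st(); print(scoop_in_tray()); 
T=ring_lip(-22,100,.30); print(p,T[0])
rows([T])
E
```

```text
(array([ 52.2,   2.4, 149.1]), array([ 90.2,   2.4, 161.6]), array([-0.002, -0.317,  0.003]))
[535.90785294  -8.09721013 148.02319517] [ 425.31508133 -149.34405868   88.76486677]
"xyz": [15.13, 2.0, 11.04] "angular": [0.098, -0.02, -0.305]
```

>>> move_arm([
  {"gripper":-1,"xyz":[1.5,0.2,1.1],"angular":[0.01,0,-0.03]},
  {"gripper":-1,"xyz":[3.8,0.5,2.7],"angular":[0.024,-0.005,-0.076]},
  {"gripper":-1,"xyz":[6.5,0.9,4.7],"angular":[0.042,-0.009,-0.131]},
  {"gripper":-1,"xyz":[9.2,1.2,6.7],"angular":[0.06,-0.012,-0.186]},
  {"gripper":-1,"xyz":[11.8,1.6,8.6],"angular":[0.077,-0.016,-0.238]},
  {"gripper":-1,"xyz":[13.8,1.8,10.1],"angular":[0.089,-0.018,-0.278]},
  {"gripper":-1,"xyz":[14.8,1.95,10.8],"angular":[0.096,-0.02,-0.298]},
  {"gripper":-1,"xyz":[15.13,2.0,11.04],"angular":[0.098,-0.02,-0.305]},
  {"gripper":-1,"xyz":[15.13,2.0,11.04],"angular":[0.098,-0.02,-0.305]},
])

```text
clock: 15.9
position: [426.2, -149.1, 89.0]
ee_rot: [-0.615, 0.774, -0.093, -0.117]
contact_force: [0.6, 0.8, -1.3]
gripper_width: 15.1
```

```bash
cat > rlook.py <<'E'
from h import *; from m import *
import sys
p,R,s=st(); RS=R*FLIP.inv(); o=p-R.apply([0,0,GO])-RS.apply(G); lip=o+RS.apply([40,0,0])
print("clk",s["clock"],"tcp",p.round(1),"euler",RS.as_euler('ZYX').round(3),"lip",lip.round(1),"lip-ring",(lip-RC).round(1),"F",np.round(s["contact_force"],1),"j",np.round(s["joints"],2))
w,d=arm.get_image("wrist"); c=arm.get_calibration("wrist"); np.savez("pics/"+sys.argv[1]+"w.npz",p=w,d=d,**c)
W=cloudw(dict(c,d=d)); mb=cv2.inRange(cv2.cvtColor(w,cv2.COLOR_BGR2HSV),(108,120,60),(130,255,255)); n,l,sw,cw=cv2.connectedComponentsWithStats(mb)
for i in range(1,n):
    if sw[i,4]>60: P=W[l==i]; print("wrist chunk",sw[i,4],"scoop frame",np.median(RS.inv().apply(P-o),0).round(1),"world",np.median(P,0).round(1))
im,d=arm.get_image("top"); c=arm.get_calibration("top"); np.savez("pics/"+sys.argv[1]+".npz",p=im,d=d,**c)
W=cloud(dict(c,d=d)); m=cv2.inRange(cv2.cvtColor(im,cv2.COLOR_BGR2HSV),(108,150,60),(130,255,255)); m[:,:300]=0; n,l,sw,ce=cv2.connectedComponentsWithStats(m)
for i in range(1,n):
    if sw[i,4]>8: print("top blue",sw[i,4],ce[i].round(1),"z",np.median(W[l==i][:,2]).round(0),"at z25 rel ring",(cast(c,ce[i],25)[0]-RC).round(1)[:2])
P=W[282:355,430:505].reshape(-1,3); P=P[(P[:,2]>44)&(P[:,2]<56)&(np.hypot(*(P-RC)[:,:2].T)<62)]
if len(P)>50:
    f=least_squares(lambda q:np.hypot(P[:,0]-q[0],P[:,1]-q[1])-q[2],[389,-306,53],loss='soft_l1'); print("rim",len(P),f.x.round(1))
E
python3 rlook.py r1
```

```text
clk 15.9 tcp [ 426.2 -149.1   89. ] euler [-1.8e+00 -3.0e-01  1.0e-03] lip [ 394.9 -283.4  100.2] lip-ring [  5.9  21.6 100.2] F [ 0.6  0.8 -1.3] j [ 0.19  0.28 -0.76  0.43 -0.7  -0.77]
wrist chunk 4170 scoop frame [-20.9  -9.2  16.7] world [ 398.1 -219.4   98.2]
wrist chunk 1442 scoop frame [-23.5  23.1  15.6] world [ 432.3 -225.    96.5]
top blue 58 [433.3 292.8] z 97.0 at z25 rel ring [49.  68.2]
top blue 89 [434.  307.8] z 100.0 at z25 rel ring [18.8 68.3]
top blue 61 [429.3 316.4] z 97.0 at z25 rel ring [ 1.7 78.9]
rim 370 [ 389.3 -304.6   53.3]
```

Run:
```python
from m import *
L=[(-23,98,.22),(-24,92,.12),(-25,82,.02),(-25,72,-.06),(-25,64,-.12),(-25,59,-.18),(-25,57,-.23),(-25,57,-.28)]
rows([ring_lip(*a) for a in L]); print(ring_lip(*L[-1])[0], ring_lip(-25,57,-.6)[0])
```

```text
"xyz": [0.13, 0.0, -0.91] "angular": [0.0, -0.08, 0.0]
"xyz": [0.33, 0.0, -1.66] "angular": [0.0, -0.18, 0.0]
"xyz": [0.54, 0.0, -1.98] "angular": [0.0, -0.28, 0.0]
"xyz": [0.81, 0.0, -1.98] "angular": [0.0, -0.36, 0.0]
"xyz": [1.05, 0.0, -1.89] "angular": [0.0, -0.42, 0.0]
"xyz": [1.41, 0.0, -2.07] "angular": [0.0, -0.48, 0.0]
"xyz": [1.81, 0.0, -2.39] "angular": [0.0, -0.53, 0.0]
"xyz": [2.29, 0.0, -2.89] "angular": [0.0, -0.58, 0.0]
[ 422.27415907 -162.3782472   123.13967571] [ 416.14634116 -188.64367829  157.98680236]
```

>>> move_arm([
  {"gripper":-1,"xyz":[0.13,0,-0.91],"angular":[0,-0.08,0]},
  {"gripper":-1,"xyz":[0.33,0,-1.66],"angular":[0,-0.18,0]},
  {"gripper":-1,"xyz":[0.54,0,-1.98],"angular":[0,-0.28,0]},
  {"gripper":-1,"xyz":[0.81,0,-1.98],"angular":[0,-0.36,0]},
  {"gripper":-1,"xyz":[1.05,0,-1.89],"angular":[0,-0.42,0]},
  {"gripper":-1,"xyz":[1.41,0,-2.07],"angular":[0,-0.48,0]},
  {"gripper":-1,"xyz":[1.81,0,-2.39],"angular":[0,-0.53,0]},
  {"gripper":-1,"xyz":[2.29,0,-2.89],"angular":[0,-0.58,0]},
  {"gripper":-1,"xyz":[2.29,0,-2.89],"angular":[0,-0.58,0]},
])

```text
clock: 17.12
position: [423.3, -163.0, 123.7]
ee_rot: [-0.615, 0.776, 0.086, 0.11]
contact_force: [-0.6, 0.6, -1.7]
gripper_width: 15.0
```

```bash
python3 rlook.py r2
python3 - <<'E'
from m import *
rows([ring_lip(-25,57,-f) for f in (.31,.34,.38,.42,.46,.50,.54,.58,.6,.6)])
E
```

```text
clk 17.125 tcp [ 423.3 -163.   123.7] euler [-1.8e+00  2.8e-01  1.0e-03] lip [ 395.7 -281.3   57.6] lip-ring [ 6.7 23.7 57.6] F [-0.6  0.6 -1.7] j [-0.22  0.26 -0.39 -0.35 -0.95  0.19]
wrist chunk 2466 scoop frame [-15.4  -2.6  17.4] world [ 404.  -233.    88.8]
wrist chunk 1637 scoop frame [-24.1 -21.2  15.1] world [ 388.1 -220.6   90.1]
wrist chunk 1378 scoop frame [-23.8  22.4  15.2] world [ 430.5 -230.9   90. ]
rim 153 [ 390.8 -305.1   54.5]
"xyz": [0.1, 0.0, -0.4] "angular": [0.0, -0.03, 0.0]
"xyz": [0.21, 0.0, -0.8] "angular": [0.0, -0.06, 0.0]
"xyz": [0.37, 0.0, -1.33] "angular": [0.0, -0.1, 0.0]
"xyz": [0.56, 0.0, -1.85] "angular": [0.0, -0.14, 0.0]
"xyz": [0.76, 0.0, -2.37] "angular": [0.0, -0.18, 0.0]
"xyz": [0.99, 0.0, -2.87] "angular": [0.0, -0.22, 0.0]
"xyz": [1.23, 0.0, -3.37] "angular": [0.0, -0.26, 0.0]
"xyz": [1.49, 0.0, -3.86] "angular": [0.0, -0.3, 0.0]
"xyz": [1.63, 0.0, -4.09] "angular": [0.0, -0.32, 0.0]
"xyz": [1.63, 0.0, -4.09] "angular": [0.0, -0.32, 0.0]
```

>>> move_arm([
  {"gripper":-1,"xyz":[0.1,0,-0.4],"angular":[0,-0.03,0]},
  {"gripper":-1,"xyz":[0.21,0,-0.8],"angular":[0,-0.06,0]},
  {"gripper":-1,"xyz":[0.37,0,-1.33],"angular":[0,-0.1,0]},
  {"gripper":-1,"xyz":[0.56,0,-1.85],"angular":[0,-0.14,0]},
  {"gripper":-1,"xyz":[0.76,0,-2.37],"angular":[0,-0.18,0]},
  {"gripper":-1,"xyz":[0.99,0,-2.87],"angular":[0,-0.22,0]},
  {"gripper":-1,"xyz":[1.23,0,-3.37],"angular":[0,-0.26,0]},
  {"gripper":-1,"xyz":[1.49,0,-3.86],"angular":[0,-0.3,0]},
  {"gripper":-1,"xyz":[1.63,0,-4.09],"angular":[0,-0.32,0]},
  {"gripper":-1,"xyz":[1.63,0,-4.09],"angular":[0,-0.32,0]},
])

```text
clock: 18.48
position: [416.3, -188.9, 157.9]
ee_rot: [-0.594, 0.748, 0.184, 0.231]
contact_force: [-0.0, -0.5, -1.3]
gripper_width: 15.2
```

```bash
python3 rlook.py r3
```

```text
clk 18.475 tcp [ 416.3 -188.9  157.9] euler [-1.8  0.6 -0. ] lip [ 394.9 -280.9   56.9] lip-ring [ 5.9 24.1 56.9] F [-0.  -0.5 -1.3] j [-0.49  0.33 -0.2  -0.61 -1.28  0.52]
```

Run:
```python
from m import *
rows([ring_lip(*a) for a in [(-25,70,-.6),(-25,95,-.5),(-35,110,-.35),(-60,120,-.2),(-100,125,-.05),(-140,128,0),(-180,130,0),(-180,130,0)]])
```

```text
"xyz": [-0.73, 0.0, -1.08] "angular": [0.0, 0.0, 0.0]
"xyz": [-2.38, 0.0, -1.78] "angular": [0.0, 0.1, 0.0]
"xyz": [-4.14, 0.0, -0.38] "angular": [0.0, 0.25, 0.0]
"xyz": [-6.55, 0.0, 2.27] "angular": [0.0, 0.4, 0.0]
"xyz": [-9.6, 0.0, 6.12] "angular": [0.0, 0.55, 0.0]
"xyz": [-12.83, 0.0, 8.78] "angular": [0.0, 0.6, 0.0]
"xyz": [-16.25, 0.0, 10.87] "angular": [0.0, 0.6, 0.0]
"xyz": [-16.25, 0.0, 10.87] "angular": [0.0, 0.6, 0.0]
```

>>> move_arm([
  {"gripper":-1,"xyz":[-0.73,0,-1.08],"angular":[0,0,0]},
  {"gripper":-1,"xyz":[-2.38,0,-1.78],"angular":[0,0.1,0]},
  {"gripper":-1,"xyz":[-4.14,0,-0.38],"angular":[0,0.25,0]},
  {"gripper":-1,"xyz":[-6.55,0,2.27],"angular":[0,0.4,0]},
  {"gripper":-1,"xyz":[-9.6,0,6.12],"angular":[0,0.55,0]},
  {"gripper":-1,"xyz":[-12.83,0,8.78],"angular":[0,0.6,0]},
  {"gripper":-1,"xyz":[-16.25,0,10.87],"angular":[0,0.6,0]},
  {"gripper":-1,"xyz":[-16.25,0,10.87],"angular":[0,0.6,0]},
])

```text
clock: 19.58
position: [461.7, 4.8, 161.4]
ee_rot: [-0.624, 0.782, -0.001, 0.001]
contact_force: [-0.2, -0.1, -1.2]
gripper_width: 14.8
```

```bash
python3 rlook.py r4
```

```text
clk 19.575 tcp [461.7   4.8 161.4] euler [-1.794  0.002  0.003] lip [ 431.8 -126.8  131.2] lip-ring [ 42.8 178.2 131.2] F [-0.2 -0.1 -1.2] j [ 0.36  0.18 -0.48  0.   -0.91 -0.59]
top blue 31 [482.1 299.3] z 33.0 at z25 rel ring [ 33.5 -30. ]
top blue 35 [468.6 318.5] z 30.0 at z25 rel ring [-4.3 -0.2]
top blue 30 [482.2 316.9] z 30.0 at z25 rel ring [ -1.8 -27.8]
top blue 53 [480.7 335.4] z 29.0 at z25 rel ring [-38.3 -22.2]
rim 502 [ 389.3 -304.6   53.2]
```

Run:
```python
from m import *
rows([tray(-10,1.5,110),tray(-10,1.5,110)]); print(cmd()[0])
```

```text
"xyz": [-6.25, -9.28, 2.01] "angular": [0.0, 0.0, 0.32]
"xyz": [-6.25, -9.28, 2.01] "angular": [0.0, 0.0, 0.32]
[565.09559379  41.62020048 139.95583753]
```

>>> move_arm([
  {"gripper":-1,"xyz":[-2,-3,0.6],"angular":[0,0,0.1]},
  {"gripper":-1,"xyz":[-4.2,-6.3,1.3],"angular":[0,0,0.21]},
  {"gripper":-1,"xyz":[-6.25,-9.28,2.01],"angular":[0,0,0.32]},
  {"gripper":-1,"xyz":[-6.25,-9.28,2.01],"angular":[0,0,0.32]},
  {"gripper":-1,"xyz":[-6.25,-9.28,2.01],"angular":[0,0,0.32]},
])

```text
clock: 20.3
position: [564.4, 40.4, 140.0]
ee_rot: [-0.489, 0.873, 0.0, -0.0]
contact_force: [-0.8, -0.7, -1.6]
gripper_width: 15.0
```

```bash
python3 -c "
from m import *; print(scoop_in_tray(),st()[2]['contact_force'])"
```

```text
(array([ -8.6,   1.4, 110. ]), array([ 31.4,   1.4, 110.1]), array([-0.001, -0.001, -0.001])) [-0.807808   -0.71567209 -1.64133988]
```

>>> move_arm([
  {"gripper":-1,"xyz":[0,0,4],"angular":[0,0,0]},
  {"gripper":-1,"xyz":[0,0,8],"angular":[0,0,0]},
  {"gripper":-1,"xyz":[0,0,9.8],"angular":[0,0,0]},
  {"gripper":-1,"xyz":[0,0,10.3],"angular":[0,0,0]},
  {"gripper":-1,"xyz":[0,0,10.5],"angular":[0,0,0]},
  {"gripper":-1,"xyz":[0,0,10.6],"angular":[0,0,0]},
  {"gripper":-1,"xyz":[0,0,10.6],"angular":[0,0,0]},
])

```text
clock: 21.18
position: [565.6, 41.7, 34.9]
ee_rot: [-0.489, 0.872, -0.0, 0.001]
contact_force: [0.3, -0.1, -0.9]
gripper_width: 15.2
```

>>> move_arm([
  {"gripper":-1,"xyz":[0,0,0.1],"angular":[0,0,0]},
  {"gripper":-1,"xyz":[0,0,0.15],"angular":[0,0,0]},
  {"gripper":-1,"xyz":[0,0,0.15],"angular":[0,0,0]},
])

```text
clock: 21.55
position: [565.9, 42.0, 33.6]
ee_rot: [-0.489, 0.872, -0.0, 0.001]
contact_force: [-0.7, 1.4, 5.3]
gripper_width: 14.8
```

>>> move_arm([
  {"gripper":-0.4,"xyz":[0,0,0],"angular":[0,0,0]},
  {"gripper":0,"xyz":[0,0,0],"angular":[0,0,0]},
  {"gripper":0,"xyz":[0,0,0],"angular":[0,0,0]},
  {"gripper":0,"xyz":[0,0,0],"angular":[0,0,0]},
])

```text
clock: 22.05
position: [565.2, 41.5, 32.4]
ee_rot: [-0.489, 0.872, -0.0, 0.0]
contact_force: [-0.0, 0.2, 0.2]
gripper_width: 42.8
```

>>> move_arm([
  {"gripper":0,"xyz":[0,0,-1],"angular":[0,0,0]},
  {"gripper":0,"xyz":[0,0,-3],"angular":[0,0,0]},
  {"gripper":0,"xyz":[0,0,-7],"angular":[0,0,0]},
  {"gripper":0,"xyz":[0,0,-12],"angular":[0,0,0]},
  {"gripper":0,"xyz":[0,0,-15],"angular":[0,0,0]},
  {"gripper":0,"xyz":[0,0,-15],"angular":[0,0,0]},
  {"gripper":0,"xyz":[0,0,-15],"angular":[0,0,0]},
])

```text
clock: 22.92
position: [564.6, 41.5, 182.4]
ee_rot: [-0.489, 0.872, 0.0, -0.0]
contact_force: [0.5, 0.3, -0.3]
gripper_width: 42.7
```

```bash
python3 rlook.py f1
python3 - <<'E'
from h import *; from m import *
c=load("f1w"); W=cloudw(c); inv=Ro.from_euler('z',TY).inv(); Q=inv.apply(W.reshape(-1,3)-TO)
P=Q[(abs(Q[:,0]+10)<30)&(abs(Q[:,1])<25)&(Q[:,2]<40)]; u,s,vt=np.linalg.svd(P-P.mean(0),full_matrices=False); print("pan floor",len(P),P.mean(0).round(1),"normal",(vt[2]*np.sign(vt[2][2])).round(3), "zspread",P[:,2].std())
E
```

```text
clk 22.925 tcp [564.6  41.5 182.4] euler [-2.12  0.   -0.  ] lip [494.1 -73.6 152.4] lip-ring [105.1 231.4 152.4] F [ 0.5  0.3 -0.3] j [ 0.36  0.33 -0.21 -0.   -1.03 -0.91]
wrist chunk 2134 scoop frame [-233.6 -237.1  -65.4] world [434.4 285.1  87.1]
wrist chunk 109 scoop frame [-275.8 -277.9  -42.7] world [421.4 340.2 109.9]
top blue 30 [482.2 299.4] z 33.0 at z25 rel ring [ 33.4 -30.2]
top blue 35 [468.6 318.5] z 30.0 at z25 rel ring [-4.3 -0.2]
top blue 30 [482.2 316.9] z 30.0 at z25 rel ring [ -1.8 -27.8]
top blue 51 [480.8 335.3] z 29.0 at z25 rel ring [-38.2 -22.4]
rim 510 [ 389.3 -304.6   53.2]
pan floor 4060 [-10.2  -0.    5.6] normal [-0.  0.  1.] zspread 0.7555974933308135
```

Last check before handing in: the scoop is flat in the tray (floor top at z≈5.6, normal vertical). The four chunks are at rest inside the ring and the ring has not moved. The only blue in the wrist view is the blue can.

```bash
python3 -c "
from bench import arm; print(arm.job_done())"
```

```text
the job is handed in; nothing more can be done
None
```

The job is done and handed in at about 23 s on the robot's clock (the limit was 61 s); no verdict was reported. I pulled the scoop from its clip and pushed it along the tray under the chunks to the leaning end wall. There I tilted it nose-up to collect all four, poured them at a slow tilt with the lip about 7 mm above the rim, and laid the scoop back in the tray.

**Last checks:**
- **Chunks:** all four are inside the ring. The farthest is about 45 mm from the axis, against a limit of 51 mm. Two camera readings, one after the pour and one just before handing in, agreed within 0.2 mm.
- **Ring:** the fitted rim centre is within about 0.2 mm of where it was before.
- **Scoop:** it lies level on the tray floor at tray x about -10 mm, y about 0. The gripper is open, 150 mm above it, touching nothing.

**Disagreements:** the distance from the tool to the scoop's lip came out about 5 mm different from the wrist and top cameras. I settled it by feeling the contact with the end wall.

**Not checked:** I did not measure the bystander positions again at the end; no move went near them and the force readings showed no unexpected contact.

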